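Shut the toolbox drawer and tip the tall carton into its taped place

ROBOT

A 6-joint arm with a two-finger parallel gripper is mounted at the origin on the work surface. World frame = base frame: x ahead of the robot, y to its left, z up, the work surface at z = 0. Lengths are in m, angles in rad, forces in N, time in s.
With the tool pointing down it reaches from about 0.3 to 0.775 m from the base axis. Payload 14.6 kg.
Tool frame: the origin (TCP) lies at the very end of the fingers, on their centre line; the grasp point (between the pads) lies 19 mm behind it; y points along the fingers, x is the direction in which the jaws open and shut, and the axes are right-handed (so a half turn about y gives the same grasp; the last joint's range is limited). The gripper opens to 94 mm and grips with 3 to 60 N. Pads are 16 mm wide; open, the fingers measure 119 mm over their backs; the gripper's body (75 mm by 177 mm) begins 78 mm behind the grasp point.
Start: joints at [1.117, 0.3, 1.521, -0, 1.321, -0.067], TCP at [0.207, 0.509, 0.205] pointing down, gripper open.
Joint ranges: [-3.03, 3.03], [-0.79, 2.21], [0.23, 2.52], [-1.04, 4.18], [0, 3.07], [-2.55, 2.55]. Speed limits (rad/s): [2.22, 2.22, 2.57, 3.14, 3.14, 3.14].

INTERFACE

Orientations are given as [roll, pitch, yaw] about the fixed x, y, z axes, in that order (R = Rz(yaw) Ry(pitch) Rx(roll)).
In Python, from station import get_obs, cams, hand_in gives the robot as it stands. The module is installed in compiled form; this text tells all that it offers.
- The arm moves only by the tool step_arm, never from a script. Its argument "plan" is a list of rows, each an object with "grip": the closure, from -1 (fully open) to 1 (shut), so that 0 is half open; "slide": the shift along the tool's x, y, z in m, a list of three; "spin": the turn about the tool's y in degrees. A call has 1 to 20 rows; each row shifts and turns the commanded pose from where the row before left it, along the tool's axes as they then stand; what a row does not reach is not made up. A row lasts 1/12 s, in which the tool goes at most 41.7 mm and 7.16 degrees, less where a joint would pass 70% of its speed; a pose out of reach is approached as far as the arm can. A call is refused whole if a number of a shift passes 0.0417 or a number of a turn 7.16, either way. A call with a gripper value outside its range is refused whole. The fingers move at their own pace and stop on an object; "force" is the grip in N (left out, the last holds). Time passes only in rows, so rows that do not move let the fingers close. It gives the time, the measured TCP pose, the force and the opening at its end, in the units of the state.
- get_obs(): the state, without advancing time (a new reading comes with each control period).
- cams.camera(name): name is "scene" or "top"; returns the picture (480x640x3 uint8, blue, green, red); there is no depth.
- cams.calibration(name): a dict with "K" (3x3 intrinsics, pixels), "T" (4x4, takes a point from camera to world coordinates). Camera axes: x right, y up, looking along -z (the intrinsics and any distortion apply to the point x, -y, -z); pixel columns grow to the right and rows downward; lengths in m; the calibration is good to about 2 mm. A picture is of the moment at which its call begins. calibration takes no time and is no camera call.
- hand_in(): hands the job in, once; it reports no verdict.
The state is a dict: "time_s": time; "qpos": joint angles; "joint_vel": joint speeds; "tau": joint torques, N m; "ee_pos": TCP position; "eef_rot": TCP orientation; "force": force on the tool from outside, world axes, zero at the start; "moment": the same for the moment, N m; "grip_width": finger opening in m.
Only numpy, scipy, OpenCV 4.12 (cv2) and the standard library are available. Lean on these libraries where they do the work, as an engineer would, in place of code of your own. Each camera call takes 0.05 s, during which the arm holds its last target.

TASK

Make room on the closet shelf: first push the toolbox's open drawer fully shut with the fingertips, then push the tall standing carton over so that it comes to lie flat on a broad side, wholly within the taped outline in front of the toolbox (lying on the tape itself is fine). Only push: do not lift or carry the carton, do not move it off its feet before the drawer is shut, and leave the glue bottle, the squat carton, the jar and the tools as they are.

Things in the scene. Friction and masses are not known exactly. Their poses are not given: they have to be found in the camera images.
- drawer (a joint): the sliding drawer in the middle of the grey toolbox's front: how far it stands open, in m; 0 is fully shut (a firm stop), it starts 0.065 to 0.105 open and grows as it comes out. It slides along the outline's x axis, shutting towards +x, with about 1.5 N of friction and no spring
- drawer_front (a point): the middle of the drawer's flat outer front, 70 mm above the shelf; moves with the drawer. x axis points into the toolbox (the shutting direction), y to the left, z up. The front is 118 mm wide and reaches from 13 to 99 mm above the shelf; a lip 70 mm wide and 8 mm high sticks out 13 mm at 30 mm above the shelf.
- toolbox: the grey plastic toolbox, fixed: 300 mm wide (its y), 200 deep (its x), 115 tall, with a flat carrying handle on top up to 129 mm; origin at the centre of its underside. Its front face (at x -100 mm) is 2 mm behind the shut drawer's front
- outline: the rectangle of dark grey tape stuck on the shelf in front of the toolbox, no thickness, origin at its centre on the shelf. Outer size 135 mm along its x axis (towards the toolbox) by 220 mm along its y axis (along the toolbox's front); tape 12 mm wide. The open drawer stands out over it
- carton: the tall cardboard carton, standing over one of the outline's two short ends (+y or -y), broad sides facing along the outline's y within about 0.1 rad; 85 wide (its x), 50 deep (its y), 140 mm tall (its z), 0.18 to 0.35 kg, evenly filled. Origin: centre of its underside. Simply tipped where it starts towards the outline's centre, by a push in its top third, it lands inside
- carton_mid (a point): the middle of the tall carton, 70 mm above its underside when standing; 25 mm above the shelf when it lies on a broad side
- foot_a (a point): mid-depth of the carton's underside at its -x side (x -42.5, y 0, z 0 mm in the carton's frame)
- foot_b (a point): the same at its +x side (x 42.5, y 0, z 0 mm)
- top_a (a point): mid-depth of the carton's top at its -x side (x -42.5, y 0, z 140 mm)
- top_b (a point): the same at its +x side (x 42.5, y 0, z 140 mm)
- glue_bottle: white round bottle, 48 mm across, 125 mm tall, standing over the other short end of the outline, opposite the tall carton; origin at the centre of its underside
- squat_carton: small cardboard carton 70 x 60 x 65 mm tall, standing to one side of the outline; origin at the centre of its underside
- screw_jar: glass jar with steel cap, 60 mm across, 75 mm tall, standing to the other side of the outline; origin at the centre of its underside
- screwdriver: screwdriver with yellow handle, 200 mm long, lying on the rear half of the toolbox top; origin about mid-length, underneath
- mallet: wooden mallet, 245 mm long, head 76 x 48 x 48 mm, lying crosswise on the shelf near the front edge, to the left between robot and outline; origin at shelf height under the handle, 36 mm short of the head
- pliers: steel pliers, 170 mm long, 16 mm high, lying at the right of the shelf; origin at the pivot, at shelf height
- spirit_level: aluminium spirit level, 400 x 22 x 48 mm high, standing on edge at the left of the shelf; origin at the centre of its underside
Mind the look-alikes: they are no part of the job. What is shaped like the carton but green is not meant.

How it is judged:
By the outcome, as a careful person would: the job done as asked, in the order asked, and still so for the second after the job is handed in, with the robot touching nothing.
It also fails if it takes over 45 s, if anything falls off the work surface, if the arm or the gripper's body presses on something with over 40 N, if the wrist force passes 120 N, or if a joint passes its speed limit or range.

## Working session

There is one attempt and no reset: what is moved stays moved. The work goes in short steps, Python scripts to look and compute and a tool call to move; the robot and the scene stay as the last step left them, time stands still between calls to the robot, and variables do not carry over. Pictures are saved under pics/ and viewed, and the job is handed in when it is done.

Besides the shell and the picture viewer there is one more tool, called after "Request:" as name(argument=value, ...) on one line, values as JSON. step_arm: Moves the arm, as the interface text tells. Its arguments: {"type":"object","properties":{"plan":{"type":"array","items":{"type":"object","properties":{"grip":{"type":"number"},"slide":{"type":"array","items":{"type":"number"}},"spin":{"type":"number"}}}},"force":{"type":"number"}},"required":["plan"]}

```bash
mkdir -p pics; python3 - <<'E'
from station import get_obs,cams
import cv2,numpy as np
np.set_printoptions(precision=4,suppress=True)
for n in("scene","top"):
    cv2.imwrite(f"pics/{n}0.png",cams.camera(n)); c=cams.calibration(n); print(n,{k:np.array(v) for k,v in c.items()})
o=get_obs(); print({k:np.round(v,4) for k,v in o.items()})
E
```

```text
scene {'K': array([[574.8401,   0.    , 321.6471],
       [  0.    , 574.8401, 254.9383],
       [  0.    ,   0.    ,   1.    ]]), 'T': array([[-0.7937, -0.4728,  0.3827,  1.1589],
       [ 0.6082, -0.6304,  0.4824,  0.7611],
       [ 0.0132,  0.6156,  0.7879,  1.36  ],
       [ 0.    ,  0.    ,  0.    ,  1.    ]])}
top {'K': array([[474.3029,   0.    , 321.8276],
       [  0.    , 474.3029, 238.3937],
       [  0.    ,   0.    ,   1.    ]]), 'T': array([[-0.0109,  0.9812, -0.1928,  0.3495],
       [-0.9998, -0.008 ,  0.0161,  0.025 ],
       [ 0.0143,  0.1929,  0.9811,  1.3146],
       [ 0.    ,  0.    ,  0.    ,  1.    ]])}
{'time_s': np.float64(0.1), 'qpos': array([ 1.1175,  0.3004,  1.5215, -0.    ,  1.3207, -0.0666]), 'joint_vel': array([ 0.0005, -0.0018, -0.0018,  0.0005, -0.0011, -0.002 ]), 'tau': array([  0.0006, -53.2649, -35.328 ,   0.0709,   0.0235,  -0.    ]), 'ee_pos': array([0.2074, 0.5092, 0.205 ]), 'eef_rot': array([-1.5707,  0.001 ,  1.1841]), 'force': array([-0.1206,  1.3105, -0.2805]), 'moment': array([-0.0171,  0.0248,  0.0638]), 'grip_width': np.float64(0.0938)}
```

View pics/scene0.png

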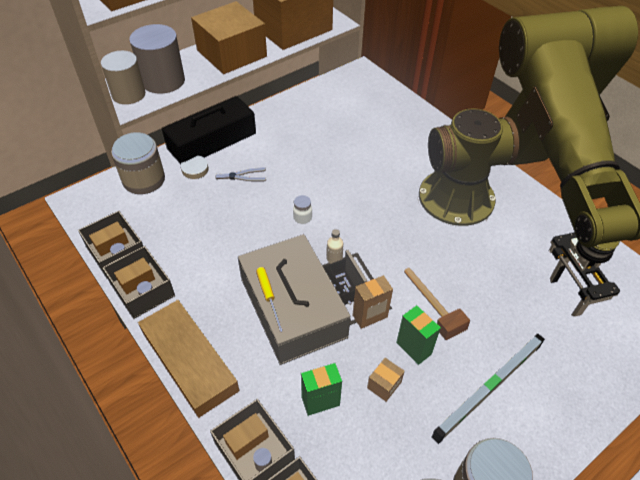

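View pics/top0.png

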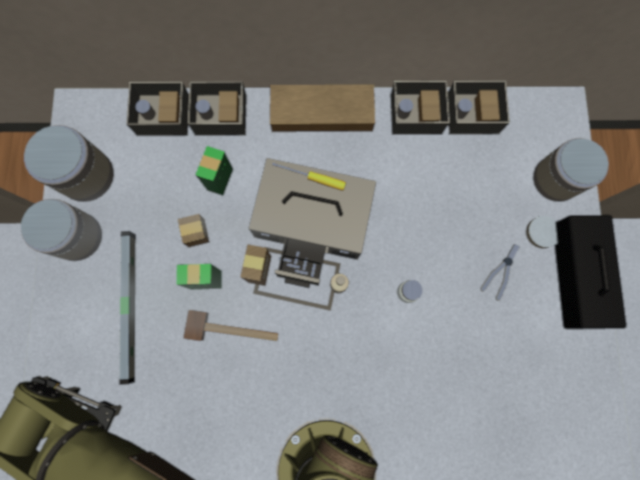

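The carton (top view about 255,264) stands over the left end of the outline, the bottle (340,283) over the right end, and the open drawer (302,262) is between them. I'll zoom in to measure.

```bash
python3 - <<'E'
import cv2
a=cv2.imread("pics/top0.png")[150:320,170:400]; cv2.imwrite("pics/topz.png",cv2.resize(a,(782,578),interpolation=cv2.INTER_CUBIC))
a=cv2.imread("pics/scene0.png")[190:410,230:480]; cv2.imwrite("pics/scenez.png",cv2.resize(a,(675,594),interpolation=cv2.INTER_CUBIC))
E
```

```text
(no output)
```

View pics/topz.png

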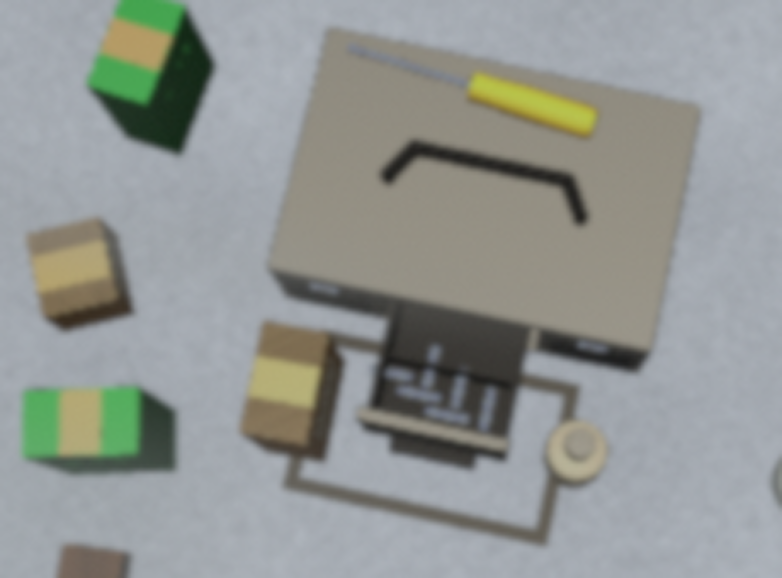

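View pics/scenez.png

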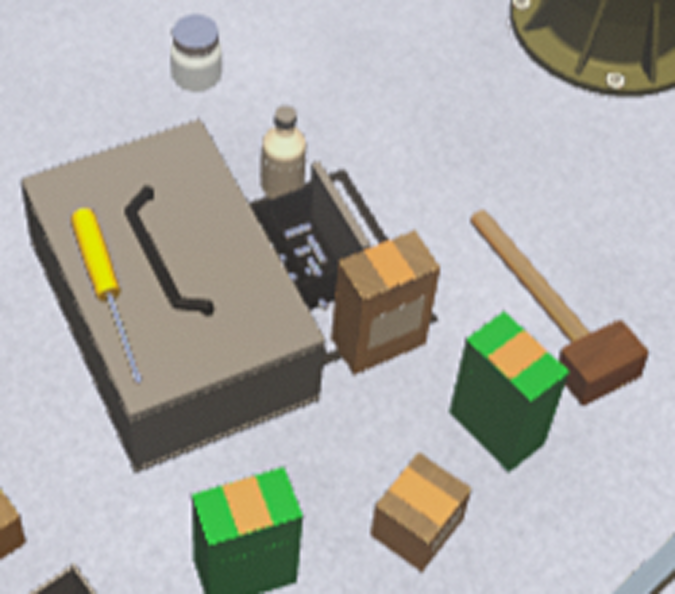

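```bash
cat > h.py <<'E'
import numpy as np,cv2
from station import get_obs,cams
np.set_printoptions(precision=4,suppress=True)
def ray(n,uv,z):
    c=cams.calibration(n);K=np.array(c["K"]);T=np.array(c["T"])
    d=np.linalg.inv(K)@[uv[0],uv[1],1]; d=T[:3,:3]@[d[0],-d[1],-d[2]]; o=T[:3,3]
    return o+d*(z-o[2])/d[2]
def proj(n,p):
    c=cams.calibration(n);K=np.array(c["K"]);T=np.array(c["T"])
    q=T[:3,:3].T@(np.array(p)-T[:3,3]); v=K@[q[0],-q[1],-q[2]]; return v[:2]/v[2]
zt=lambda u,v:(170+(u+.5)/3.4-.5,150+(v+.5)/3.4-.5)
zs=lambda u,v:(230+(u+.5)/2.7-.5,190+(v+.5)/2.7-.5)
E
python3 - <<'E'
from h import *
def show(name,n,pts,z,f):
    P=np.array([ray(n,f(*p),z) for p in pts])[:,:2]; print(name,n,P.tolist() and P.round(4).tolist(),'centre',P.mean(0)); 
    d=np.roll(P,-1,0)-P; print('   len',np.linalg.norm(d,axis=1),'ang',np.arctan2(d[:,1],d[:,0])); return P
show('tb','top',[(270,268),(330,28),(700,105),(648,352)],.115,zt)
show('outl','top',[(285,487),(545,545),(578,386)],0,zt)
show('carton','top',[(265,322),(332,333),(312,447),(243,432)],.14,zt)
show('drawer','top',[(360,410),(508,443)],.099,zt)
show('bottle','top',[(580,444)],.125,zt)
show('tb','scene',[(137,415),(325,348),(202,121),(23,180)],.115,zs)
show('carton','scene',[(337,266),(355,299),(438,263),(417,233)],.14,zs)
show('drawer','scene',[(317,163)],.099,zs)
show('bottle','scene',[(285,110)],.125,zs)
E
```

```text
tb top [[0.6129, 0.193], [0.8049, 0.1496], [0.7401, -0.1385], [0.5458, -0.0928]] centre [0.676  0.0278]
   len [0.1968 0.2954 0.1996 0.2935] ang [-0.2218 -1.7919  2.9106  1.3402]
outl top [[0.4563, 0.1935], [0.4076, -0.0167], [0.5368, -0.0457]] centre [0.4669 0.0437]
   len [0.2158 0.1324 0.2524] ang [-1.7985 -0.2208  1.8954]
carton top [[0.5666, 0.1924], [0.558, 0.1429], [0.4738, 0.1565], [0.4852, 0.2068]] centre [0.5209 0.1746]
   len [0.0503 0.0853 0.0516 0.0827] ang [-1.7441  2.9814  1.3477 -0.1755]
drawer top [[0.5059, 0.1251], [0.4798, 0.0133]] centre [0.4928 0.0692]
   len [0.1148 0.1148] ang [-1.8     1.3416]
bottle top [[0.4757, -0.0397]] centre [ 0.4757 -0.0397]
   len [0.] ang [0.]
tb scene [[0.8023, 0.1567], [0.621, 0.2044], [0.5484, -0.0883], [0.7399, -0.1342]] centre [0.6779 0.0347]
   len [0.1875 0.3016 0.1969 0.2975] ang [ 2.8844 -1.814  -0.2352  1.3592]
carton scene [[0.5647, 0.1516], [0.5752, 0.1909], [0.4851, 0.2071], [0.4778, 0.1683]] centre [0.5257 0.1794]
   len [0.0407 0.0915 0.0395 0.0885] ang [ 1.3113  2.9636 -1.7579 -0.1895]
drawer scene [[0.4787, 0.0182]] centre [0.4787 0.0182]
   len [0.] ang [0.]
bottle scene [[0.4749, -0.0415]] centre [ 0.4749 -0.0415]
   len [0.] ang [0.]
```

Request:
step_arm(plan=[{"grip":1,"spin":6.73},{"grip":1,"spin":6.73},{"grip":1,"spin":6.73},{"grip":1,"spin":6.73},{"grip":1,"spin":6.73},{"grip":1,"spin":6.73},{"grip":1,"spin":6.73},{"grip":1,"spin":6.73},{"grip":1,"spin":6.73},{"grip":1,"spin":6.73},{"grip":1,"spin":6.73},{"grip":1,"spin":6.73},{"grip":1}], force=30)

```text
schema error: expected keys grip, slide, spin
```

Request:
step_arm(plan=[{"grip":1,"slide":[0,0,0],"spin":6.73},{"grip":1,"slide":[0,0,0],"spin":6.73},{"grip":1,"slide":[0,0,0],"spin":6.73},{"grip":1,"slide":[0,0,0],"spin":6.73},{"grip":1,"slide":[0,0,0],"spin":6.73},{"grip":1,"slide":[0,0,0],"spin":6.73},{"grip":1,"slide":[0,0,0],"spin":6.73},{"grip":1,"slide":[0,0,0],"spin":6.73},{"grip":1,"slide":[0,0,0],"spin":6.73},{"grip":1,"slide":[0,0,0],"spin":6.73},{"grip":1,"slide":[0,0,0],"spin":6.73},{"grip":1,"slide":[0,0,0],"spin":6.73},{"grip":1,"slide":[0,0,0],"spin":0}], force=30)

```text
time_s: 1.18
ee_pos: [0.2074, 0.5092, 0.2051]
eef_rot: [-1.571, 0.0, -0.231]
force: [-0.5, -0.0, 0.5]
grip_width: 0.0106
```

Request:
step_arm(plan=[{"grip":1,"slide":[0.0229,0,-0.026],"spin":0},{"grip":1,"slide":[0.0229,0,-0.026],"spin":0},{"grip":1,"slide":[0.0229,0,-0.026],"spin":0},{"grip":1,"slide":[0.0229,0,-0.026],"spin":0},{"grip":1,"slide":[0.0229,0,-0.026],"spin":0},{"grip":1,"slide":[0.0229,0,-0.026],"spin":0},{"grip":1,"slide":[0.0229,0,-0.026],"spin":0},{"grip":1,"slide":[0.0229,0,-0.026],"spin":0},{"grip":1,"slide":[0.0229,0,-0.026],"spin":0},{"grip":1,"slide":[0.0229,0,-0.026],"spin":0},{"grip":1,"slide":[0.0229,0,-0.026],"spin":0},{"grip":1,"slide":[0.0229,0,-0.026],"spin":0},{"grip":1,"slide":[0.0229,0,-0.026],"spin":0},{"grip":1,"slide":[0.0229,0,-0.026],"spin":0},{"grip":1,"slide":[0,0,0],"spin":0},{"grip":1,"slide":[0,0,0],"spin":0}])

```text
time_s: 2.52
ee_pos: [0.4388, 0.0818, 0.2052]
eef_rot: [-1.571, 0.001, -0.225]
force: [0.5, -0.7, 0.1]
grip_width: 0.0006
```

Request:
step_arm(plan=[{"grip":1,"slide":[0,0.0274,0],"spin":0},{"grip":1,"slide":[0,0.0274,0],"spin":0},{"grip":1,"slide":[0,0.0274,0],"spin":0},{"grip":1,"slide":[0,0.0274,0],"spin":0},{"grip":1,"slide":[0,0.0274,0],"spin":0},{"grip":1,"slide":[0,0,0],"spin":0}])

```text
time_s: 3.02
ee_pos: [0.4356, 0.0837, 0.0645]
eef_rot: [-1.573, 0.007, -0.222]
force: [-1.2, -0.4, -0.4]
grip_width: 0.0001
```

```bash
python3 - <<'E'
from h import *
for n,s in(("top",np.s_[150:320,170:400]),("scene",np.s_[190:410,230:480])):
    a=cams.camera(n)[s];cv2.imwrite(f"pics/{n}1.png",cv2.resize(a,None,fx=2.6,fy=2.6,interpolation=cv2.INTER_CUBIC))
o=get_obs();print(o['ee_pos'],o['force'])
E
```

```text
[0.4382 0.0837 0.0688] [0.0203 0.1689 0.4804]
```

View pics/scene1.png

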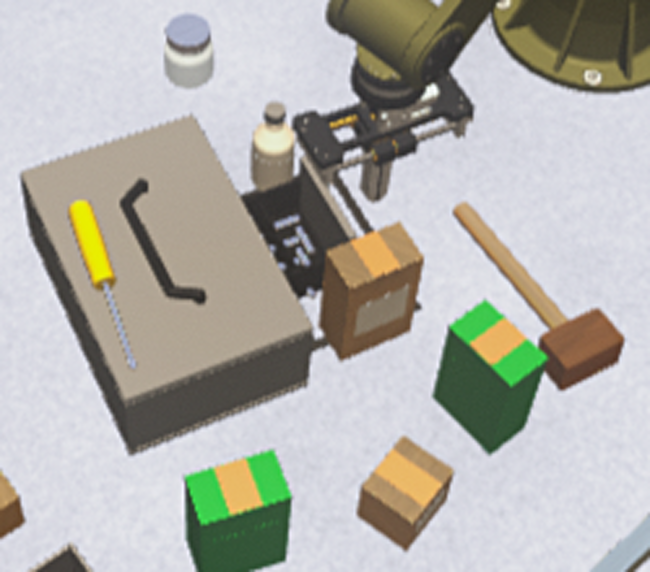

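Request:
step_arm(plan=[{"grip":1,"slide":[0.009,0,0],"spin":0},{"grip":1,"slide":[0.009,0,0],"spin":0},{"grip":1,"slide":[0.009,0,0],"spin":0},{"grip":1,"slide":[0.009,0,0],"spin":0},{"grip":1,"slide":[0.005,0,0],"spin":0},{"grip":1,"slide":[0.005,0,0],"spin":0},{"grip":1,"slide":[0.005,0,0],"spin":0},{"grip":1,"slide":[0.005,0,0],"spin":0},{"grip":1,"slide":[0.005,0,0],"spin":0},{"grip":1,"slide":[0.005,0,0],"spin":0},{"grip":1,"slide":[0.005,0,0],"spin":0},{"grip":1,"slide":[0.005,0,0],"spin":0},{"grip":1,"slide":[0.005,0,0],"spin":0},{"grip":1,"slide":[0.005,0,0],"spin":0},{"grip":1,"slide":[0.005,0,0],"spin":0},{"grip":1,"slide":[0.005,0,0],"spin":0},{"grip":1,"slide":[0.005,0,0],"spin":0},{"grip":1,"slide":[0.005,0,0],"spin":0},{"grip":1,"slide":[0.005,0,0],"spin":0}])

```text
time_s: 4.7
ee_pos: [0.5472, 0.0579, 0.0684]
eef_rot: [-1.571, 0.0, -0.226]
force: [-1.5, -0.2, -0.4]
grip_width: 0.0004
```

```bash
python3 - <<'E'
from h import *
for n,s in(("top",np.s_[150:320,170:400]),):
    a=cams.camera(n)[s];cv2.imwrite(f"pics/{n}2.png",cv2.resize(a,None,fx=2.6,fy=2.6,interpolation=cv2.INTER_CUBIC))
o=get_obs();print(o['ee_pos'],o['force'])
a=o['ee_pos'][:2]-[.4966,.0739]; print(a@[.974,-.225],a@[.225,.974])
E
```

```text
[0.5479 0.0578 0.0685] [ 1.1463 -0.6196  0.3037]
0.05362662700346467 -0.00416543584553204
```

View pics/top2.png

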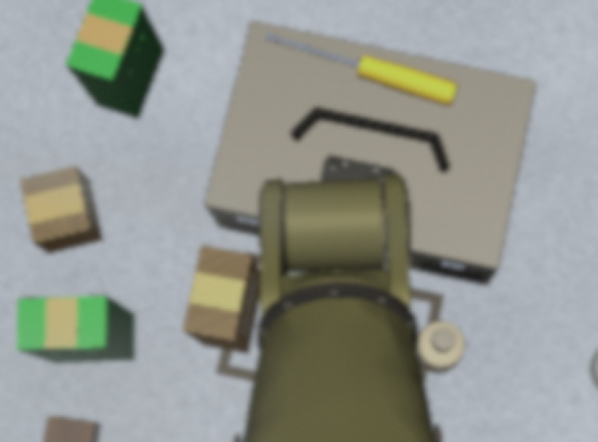

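Request:
step_arm(plan=[{"grip":1,"slide":[0.003,0,0],"spin":0},{"grip":1,"slide":[0.003,0,0],"spin":0},{"grip":1,"slide":[0.003,0,0],"spin":0},{"grip":1,"slide":[0.003,0,0],"spin":0},{"grip":1,"slide":[0,0,0],"spin":0},{"grip":1,"slide":[0,0,0],"spin":0}])

```text
time_s: 5.25
ee_pos: [0.5587, 0.0554, 0.0685]
eef_rot: [-1.571, -0.0, -0.226]
force: [-0.3, 0.5, -0.6]
grip_width: 0.0006
```

Request:
step_arm(plan=[{"grip":1,"slide":[0.001,0,0],"spin":0},{"grip":1,"slide":[0.001,0,0],"spin":0},{"grip":1,"slide":[0,0,0],"spin":0}])

```text
time_s: 5.5
ee_pos: [0.5605, 0.055, 0.0685]
eef_rot: [-1.571, -0.0, -0.225]
force: [-0.8, 0.9, 0.1]
grip_width: 0.0006
```

Request:
step_arm(plan=[{"grip":1,"slide":[0.001,0,0],"spin":0},{"grip":1,"slide":[0.001,0,0],"spin":0},{"grip":1,"slide":[0,0,0],"spin":0}])

```text
time_s: 5.75
ee_pos: [0.5625, 0.0545, 0.0685]
eef_rot: [-1.571, -0.0, -0.226]
force: [-0.9, 0.5, 0.2]
grip_width: 0.0003
```

Request:
step_arm(plan=[{"grip":1,"slide":[0.001,0,0],"spin":0},{"grip":1,"slide":[0.001,0,0],"spin":0},{"grip":1,"slide":[0,0,0],"spin":0}])

```text
time_s: 6.0
ee_pos: [0.5645, 0.054, 0.0684]
eef_rot: [-1.571, -0.0, -0.226]
force: [0.8, -0.1, -0.2]
grip_width: 0.0004
```

Request:
step_arm(plan=[{"grip":1,"slide":[0.001,0,0],"spin":0},{"grip":1,"slide":[0,0,0],"spin":0}])

```text
time_s: 6.17
ee_pos: [0.5654, 0.0538, 0.0684]
eef_rot: [-1.571, -0.0, -0.226]
force: [-0.7, 0.0, 0.6]
grip_width: 0.0005
```

```bash
python3 - <<'E'
from h import *
for n,s in(("scene",np.s_[190:410,230:480]),):
    a=cams.camera(n)[s];cv2.imwrite(f"pics/{n}3.png",cv2.resize(a,None,fx=2.7,fy=2.7,interpolation=cv2.INTER_CUBIC))
o=get_obs();print(o['ee_pos'],o['force'])
E
```

```text
[0.5654 0.0537 0.0685] [-0.4617  0.2531  0.1421]
```

View pics/scene3.png

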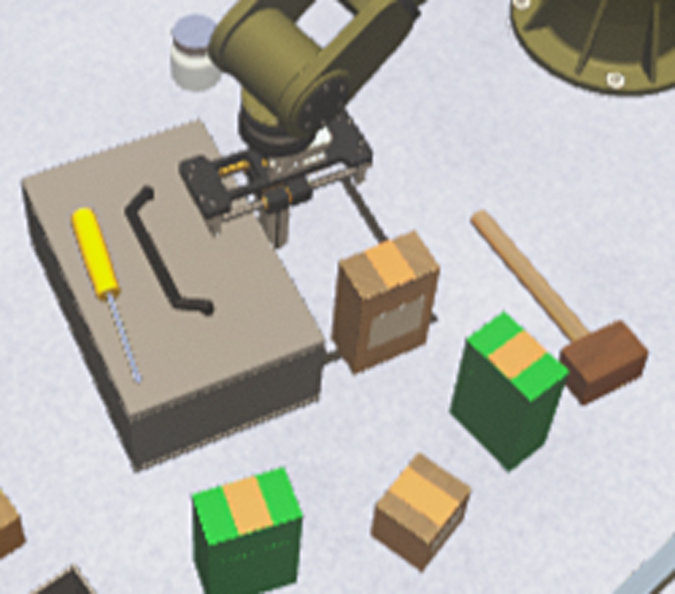

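The drawer (about 270,240) looks almost shut and the carton hasn't moved. I'll go on in small steps until the stop shows up in the force.

Request:
step_arm(plan=[{"grip":1,"slide":[0.001,0,0],"spin":0},{"grip":1,"slide":[0,0,0],"spin":0}])

```text
time_s: 6.38
ee_pos: [0.5661, 0.0536, 0.0684]
eef_rot: [-1.571, 0.001, -0.226]
force: [-4.6, 0.4, 0.9]
grip_width: 0.0006
```

Request:
step_arm(plan=[{"grip":1,"slide":[0.001,0,0],"spin":0},{"grip":1,"slide":[0,0,0],"spin":0}])

```text
time_s: 6.55
ee_pos: [0.5661, 0.0536, 0.0684]
eef_rot: [-1.571, 0.003, -0.225]
force: [-11.6, 2.7, 7.6]
grip_width: 0.0005
```

Request:
step_arm(plan=[{"grip":1,"slide":[0.001,0,0],"spin":0},{"grip":1,"slide":[0,0,0],"spin":0}])

```text
time_s: 6.72
ee_pos: [0.5661, 0.0536, 0.0684]
eef_rot: [-1.572, 0.006, -0.225]
force: [-21.3, 3.3, 13.5]
grip_width: 0.0004
```

Request:
step_arm(plan=[{"grip":1,"slide":[0.001,0,0],"spin":0},{"grip":1,"slide":[0,0,0],"spin":0}])

```text
time_s: 6.88
ee_pos: [0.5661, 0.0536, 0.0684]
eef_rot: [-1.572, 0.008, -0.225]
force: [-29.0, 3.8, 18.9]
grip_width: 0.0001
```

Request:
step_arm(plan=[{"grip":1,"slide":[-0.015,0,0],"spin":0},{"grip":1,"slide":[-0.015,0,0],"spin":0},{"grip":1,"slide":[-0.03,0,0],"spin":0},{"grip":1,"slide":[-0.02,-0.03,0],"spin":0},{"grip":1,"slide":[0,-0.04,0],"spin":0},{"grip":1,"slide":[0,-0.04,0],"spin":0},{"grip":1,"slide":[0,-0.04,0],"spin":0},{"grip":1,"slide":[0,0,0],"spin":0},{"grip":1,"slide":[0,0,0],"spin":0}])

```text
time_s: 7.63
ee_pos: [0.4921, 0.0708, 0.2203]
eef_rot: [-1.57, -0.005, -0.226]
force: [-0.2, 0.9, -0.8]
grip_width: 0.0001
```

```bash
python3 - <<'E'
from h import *
o=get_obs();O=np.array([.4966,.0739]);R=np.array([[.974,-.225],[.225,.974]])
oc=lambda p:R@(np.array(p)[:2]-O)
print(o['ee_pos'],oc(o['ee_pos']),o['force'])
for nm,pts,z in(('green',[(23,390),(140,387),(143,455),(25,457)],.14),('squat',[(28,235),(100,218),(118,303),(48,320)],.065),('carton',[(265,322),(332,333),(312,447),(243,432)],.14)):
    print(nm,[oc(ray('top',zt(*p),z)) for p in pts])
cv2.imwrite("pics/scene4.png",cv2.resize(cams.camera("scene")[190:410,230:480],None,fx=2.7,fy=2.7,interpolation=cv2.INTER_CUBIC))
E
```

```text
[0.4921 0.0708 0.2203] [-0.0037 -0.004 ] [-0.2252  0.9339 -0.8386]
green [array([-0.0458,  0.2911]), array([-0.0252,  0.2085]), array([-0.0729,  0.1935]), array([-0.0927,  0.2764])]
squat [array([0.08  , 0.3447]), array([0.1058, 0.2929]), array([0.0424, 0.261 ]), array([0.0173, 0.3109])]
carton [array([0.0416, 0.1312]), array([0.0443, 0.081 ]), array([-0.0408,  0.0753]), array([-0.041 ,  0.1269])]
```

View pics/scene4.png

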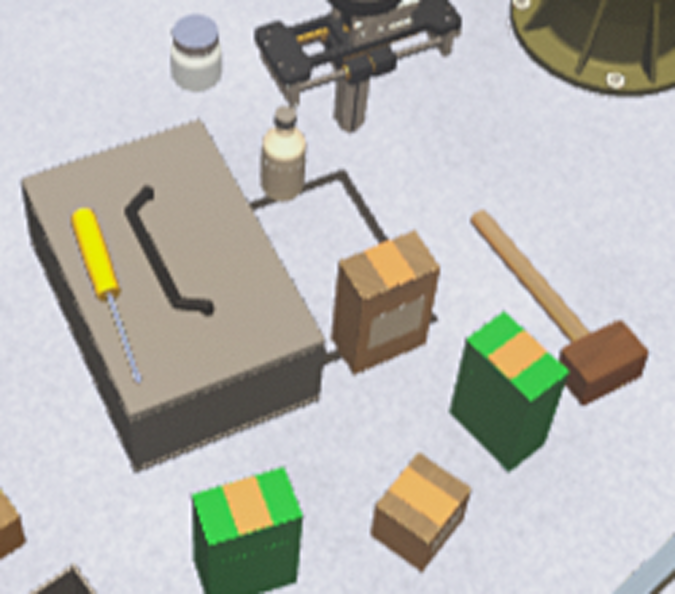

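Request:
step_arm(plan=[{"grip":0.15,"slide":[0.001,0,0.027],"spin":0},{"grip":0.15,"slide":[0.001,0,0.027],"spin":0},{"grip":0.15,"slide":[0.001,0,0.027],"spin":0},{"grip":0.15,"slide":[0.001,0,0.027],"spin":0},{"grip":0.15,"slide":[0.001,0,0.027],"spin":0},{"grip":0.15,"slide":[0,0,0.027],"spin":0},{"grip":0.15,"slide":[0,0,0],"spin":-2.5},{"grip":0.15,"slide":[0,0,0],"spin":0},{"grip":0.15,"slide":[0,0,0],"spin":0}])

```text
time_s: 8.43
ee_pos: [0.5319, 0.2273, 0.2167]
eef_rot: [-1.572, 0.002, -0.183]
force: [0.1, -1.1, 0.0]
grip_width: 0.0399
```

```bash
python3 - <<'E'
from h import *
o=get_obs();O=np.array([.4966,.0739]);R=np.array([[.974,-.225],[.225,.974]])
print(o['ee_pos'],R@(o['ee_pos'][:2]-O),o['eef_rot'],o['grip_width'])
E
```

```text
[0.5319 0.2273 0.2167] [-0.0002  0.1574] [-1.5722  0.0022 -0.1827] 0.03994501986492479
```

Request:
step_arm(plan=[{"grip":0.15,"slide":[0,0.025,0],"spin":0},{"grip":0.15,"slide":[0,0.025,0],"spin":0},{"grip":0.15,"slide":[0,0.025,0],"spin":0},{"grip":0.15,"slide":[0,0.025,0],"spin":0},{"grip":0.15,"slide":[0,0,0],"spin":0},{"grip":0.15,"slide":[0,0,0],"spin":0},{"grip":0.15,"slide":[0,0,0],"spin":0}])

```text
time_s: 9.02
ee_pos: [0.5329, 0.2274, 0.1199]
eef_rot: [-1.57, -0.001, -0.183]
force: [-0.0, -0.2, 0.4]
grip_width: 0.0401
```

```bash
python3 - <<'E'
from h import *
cv2.imwrite("pics/scene5.png",cv2.resize(cams.camera("scene")[190:410,230:480],None,fx=2.7,fy=2.7,interpolation=cv2.INTER_CUBIC))
o=get_obs();print(o['ee_pos'],o['force'])
E
```

```text
[0.533  0.2275 0.1202] [-0.1659  0.8999  0.6407]
```

View pics/scene5.png

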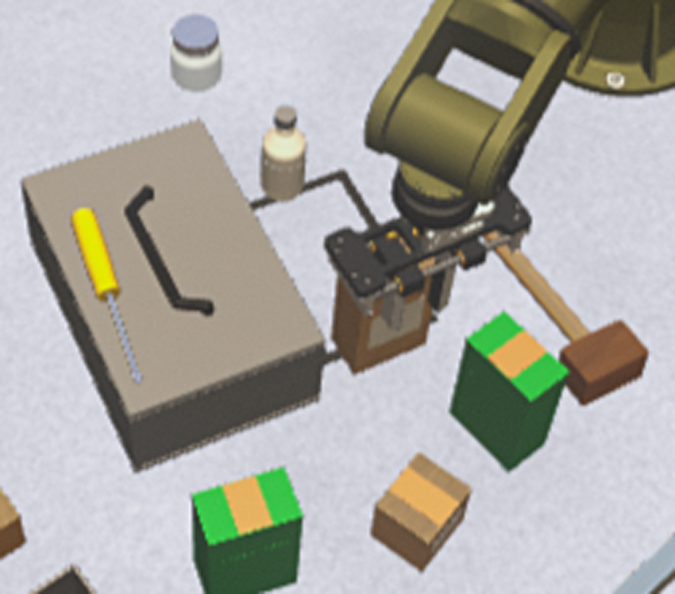

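```bash
python3 - <<'E'
from h import *
O=np.array([.4966,.0739]);R=np.array([[.974,-.225],[.225,.974]])
def P(x,y,z): 
    w=O+R.T@[x,y]; u=proj('scene',[*w,z]); return (u-[230,190]+.5)*2.7-.5
for x in(-.033,-.02,0,.02,.033): print(x,P(x,.1574,.12), 'face', P(x,.129,.12))
for x in(-.041,.0425): print(P(x,.129,.14),P(x,.129,0))
E
```

```text
-0.033 [443.4173 301.5574] face [429.195  279.0524]
-0.02 [431.4639 306.1937] face [417.3352 283.5881]
0 [412.9654 313.3687] face [398.9825 290.6069]
0.02 [394.3337 320.5953] face [380.4992 297.6756]
0.033 [382.1511 325.3205] face [368.4143 302.2973]
[438.739  264.4685] [423.7736 342.1939]
[361.026  294.0241] [351.2985 370.7675]
```

Request:
step_arm(plan=[{"grip":0.15,"slide":[0,0,-0.006],"spin":0},{"grip":0.15,"slide":[0,0,-0.006],"spin":0},{"grip":0.15,"slide":[0,0,-0.003],"spin":0},{"grip":0.15,"slide":[0,0,-0.003],"spin":0},{"grip":0.15,"slide":[0,0,-0.003],"spin":0},{"grip":0.15,"slide":[0,0,-0.003],"spin":0},{"grip":0.15,"slide":[0,0,-0.003],"spin":0},{"grip":0.15,"slide":[0,0,-0.003],"spin":0},{"grip":0.15,"slide":[0,0,-0.003],"spin":0},{"grip":0.15,"slide":[0,0,-0.003],"spin":0},{"grip":0.15,"slide":[0,0,-0.003],"spin":0},{"grip":0.15,"slide":[0,0,-0.003],"spin":0},{"grip":0.15,"slide":[0,0,0],"spin":0},{"grip":0.15,"slide":[0,0,0],"spin":0}])

```text
time_s: 10.23
ee_pos: [0.5247, 0.1861, 0.1184]
eef_rot: [-1.571, 0.0, -0.182]
force: [-0.6, 0.1, 0.1]
grip_width: 0.0396
```

```bash
python3 - <<'E'
from h import *
cv2.imwrite("pics/scene6.png",cv2.resize(cams.camera("scene")[190:410,230:480],None,fx=2.7,fy=2.7,interpolation=cv2.INTER_CUBIC))
o=get_obs();print(o['ee_pos'],o['force'])
E
```

```text
[0.5247 0.1862 0.1184] [-0.2349  0.6663 -0.8077]
```

View pics/scene6.png

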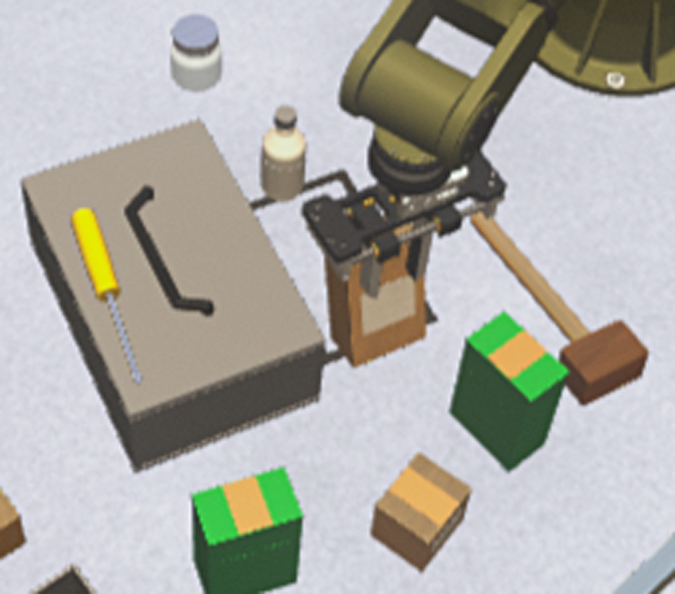

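The carton is tipping about its inner bottom edge: its outer bottom edge rose only slightly and its foot stayed put. I'll keep going slowly.

Request:
step_arm(plan=[{"grip":0.15,"slide":[0,0,-0.003],"spin":0},{"grip":0.15,"slide":[0,0,-0.003],"spin":0},{"grip":0.15,"slide":[0,0,-0.003],"spin":0},{"grip":0.15,"slide":[0,0,-0.003],"spin":0},{"grip":0.15,"slide":[0,0,-0.003],"spin":0},{"grip":0.15,"slide":[0,0,-0.003],"spin":0},{"grip":0.15,"slide":[0,0,-0.003],"spin":0},{"grip":0.15,"slide":[0,0,-0.003],"spin":0},{"grip":0.15,"slide":[0,0,0],"spin":0},{"grip":0.15,"slide":[0,0,0],"spin":0},{"grip":0.15,"slide":[0,0,0],"spin":0}])

```text
time_s: 11.2
ee_pos: [0.5204, 0.1627, 0.1184]
eef_rot: [-1.571, -0.0, -0.182]
force: [0.1, 0.4, 0.5]
grip_width: 0.04
```

```bash
python3 - <<'E'
from h import *
cv2.imwrite("pics/scene7.png",cv2.resize(cams.camera("scene")[190:410,230:480],None,fx=2.7,fy=2.7,interpolation=cv2.INTER_CUBIC))
o=get_obs();print(o['ee_pos'],o['force'])
E
```

```text
[0.5204 0.1628 0.1184] [ 0.5298  0.6692 -0.4762]
```

View pics/scene7.png

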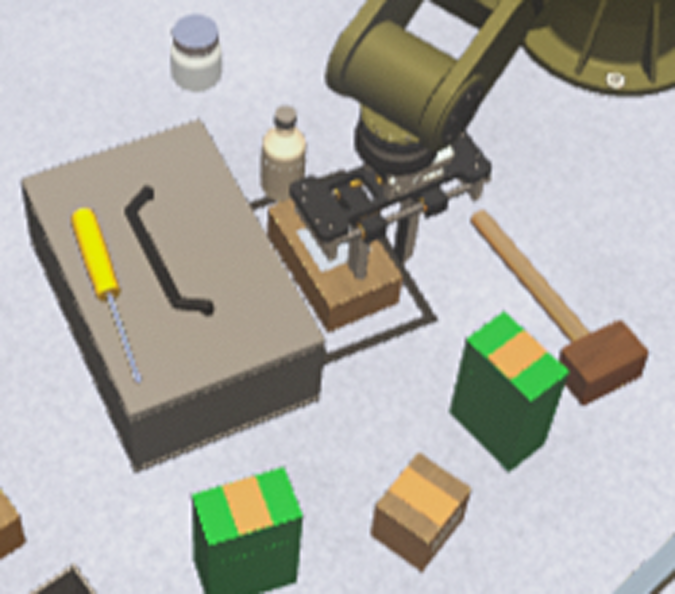

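The carton is down and lying flat. I'll retract and check its position.

Request:
step_arm(plan=[{"grip":0.15,"slide":[0,-0.035,0],"spin":0},{"grip":0.15,"slide":[0,-0.035,0],"spin":0},{"grip":0.15,"slide":[0,-0.03,0],"spin":0},{"grip":0.15,"slide":[-0.02,0,0.03],"spin":0},{"grip":0.15,"slide":[-0.02,0,0.03],"spin":0},{"grip":0.15,"slide":[-0.02,0,0.03],"spin":0},{"grip":0.15,"slide":[-0.02,0,0.03],"spin":0},{"grip":0.15,"slide":[-0.02,0,0.03],"spin":0},{"grip":0.15,"slide":[-0.02,0,0.03],"spin":0},{"grip":0.15,"slide":[-0.02,0,0.03],"spin":0},{"grip":0.15,"slide":[-0.02,0,0.03],"spin":0},{"grip":0.15,"slide":[-0.02,0,0.03],"spin":0},{"grip":0.15,"slide":[0,0,0],"spin":0},{"grip":0.15,"slide":[0,0,0],"spin":0}])

```text
time_s: 12.42
ee_pos: [0.3911, 0.462, 0.2179]
eef_rot: [-1.571, 0.0, -0.179]
force: [-0.3, 0.6, -0.5]
grip_width: 0.04
```

```bash
python3 - <<'E'
from h import *
cv2.imwrite("pics/scene8.png",cv2.resize(cams.camera("scene")[190:410,230:480],None,fx=2.7,fy=2.7,interpolation=cv2.INTER_CUBIC))
a=cams.camera("top")[150:320,170:400]; cv2.imwrite("pics/top8.png",cv2.resize(a,(782,578),interpolation=cv2.INTER_CUBIC))
o=get_obs();print(o['ee_pos'],o['force'])
E
```

```text
[0.3923 0.4604 0.2183] [ 0.3686 -0.6439 -0.608 ]
```

View pics/scene8.png

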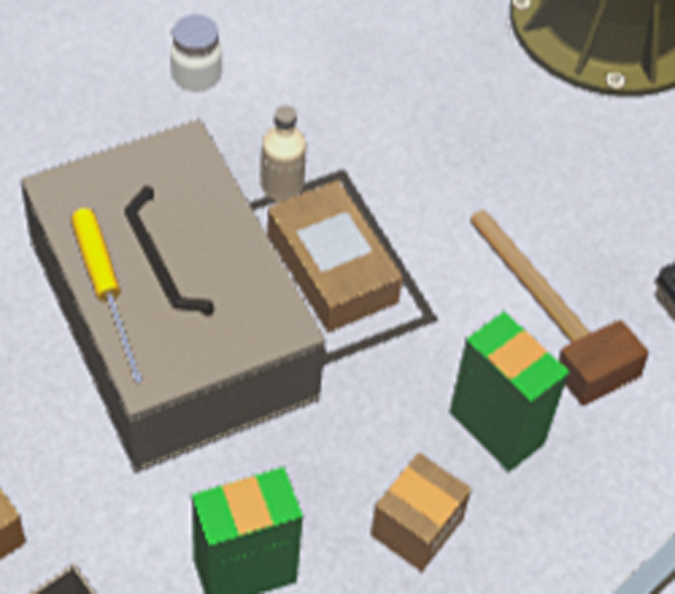

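View pics/top8.png

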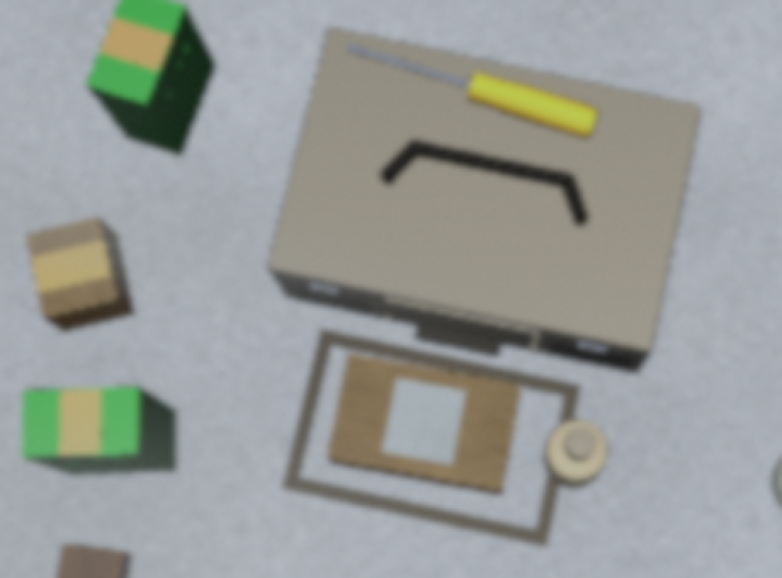

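The top view shows the carton lying flat inside the outline: corners about (348,357), (520,383), (503,490) and (330,460). The bottle is still at (577,450), and the drawer front is flush with only the lip showing at (457,337). Next, a numeric check.

```bash
python3 - <<'E'
from h import *
O=np.array([.4966,.0739]);R=np.array([[.974,-.225],[.225,.974]])
oc=lambda p:R@(np.array(p)[:2]-O)
P=[oc(ray('top',zt(*p),.05)) for p in[(348,357),(520,383),(503,490),(330,458)]]
print('carton',P)
P=np.array(P);print(np.linalg.norm(np.roll(P,-1,0)-P,axis=1))
print('drawer top edge',[oc(ray('top',zt(*p),.099)) for p in[(387,300),(537,333)]])
a=cv2.imread('pics/topz.png').astype(int);b=cv2.imread('pics/top8.png').astype(int)
d=np.abs(a-b).max(2); d[270:520,230:548]=0; print('changed px elsewhere',(d>40).sum())
E
```

```text
carton [array([0.0418, 0.0764]), array([ 0.0509, -0.0611]), array([-0.0343, -0.0662]), array([-0.0391,  0.0714])]
[0.1378 0.0854 0.1377 0.081 ]
drawer top edge [array([0.0845, 0.0516]), array([ 0.0844, -0.0663])]
changed px elsewhere 0
```

```bash
python3 -c "
from station import hand_in
print(hand_in())"
```

```text
the job is handed in; nothing more can be done
None
```

The drawer is shut and the tall carton is lying flat on a broad side inside the taped outline. I handed in at about 12.5 s, with the gripper clear of everything.

- **Drawer:** I pushed it with closed fingertips until it hit the firm stop. The tip stopped moving while the push force rose to about 29 N along x (about 35 N in all). The drawer front then measured 84 mm from the outline's centre, against about 83 mm expected when shut.
- **Carton:** I tipped it with two fingertips about 118 mm above the shelf, and it fell flat. Its top face measured about 138 × 83 mm, against the true 140 × 85 mm. In the outline's frame it spans x −39 to +51 mm (limit ±67.5) and y −66 to +76 mm (limit ±110).
- **Other things:** The before and after top views show no change outside the work area, and the bottle, squat carton, jar and tools look the same as at the start.

No check failed or disagreed beyond 1–2 mm of measuring error. During the drawer push, the force reading was too noisy to show the 1.5 N of sliding friction, so I relied on the stop instead.

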